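# Load four watch movements onto the timing rack in tray order

### The arm

A 7-joint arm with a two-finger parallel gripper is mounted at the origin on the work surface. World frame = base frame: x ahead of the robot, y to its left, z up, the work surface at z = 0. Lengths are in m, angles in rad, forces in N, time in s.
With the tool pointing down it reaches from about 0.35 to 0.9 m from the base axis. Payload 7.2 kg.
Tool frame: the origin (TCP) lies at the very end of the fingers, on their centre line; the grasp point (between the pads) lies behind it (pinch_z is the z of the grasp point in the tool frame, in m); z points along the fingers, y is the direction in which the jaws open and shut (so a half turn about z gives the same grasp; the last joint's range is limited). The gripper opens to 88 mm and grips with 3 to 60 N. Pads are 20 mm wide; open, the fingers measure 115 mm over their backs; the gripper's body (75 mm by 178 mm) begins 61 mm behind the grasp point.
Start: joints at [1.157, 0.411, -0.013, 1.596, 0.006, 1.134, -0.082], TCP at [0.212, -0.588, 0.202] pointing down, gripper open.
Joint ranges: [-2.95, 2.95], [-0.29, 1.99], [-1.47, 1.44], [0.14, 2.54], [-1.03, 4.17], [0.13, 1.85], [-2.86, 2.86]. Speed limits (rad/s): [2.39, 2.39, 3.01, 3.01, 3.14, 3.14, 3.14].

### API

Orientations are given as a unit quaternion [x, y, z, w].
In Python, from workcell import read_state, snapshot, get_calibration, sign_off, pinch_z gives the robot as it stands. The module is installed in compiled form; this text tells all that it offers.
- The arm moves only by the tool play_rows, never from a script. Its argument "increments" is a list that holds one entry, the list of rows, each a list of 5 numbers: the finger opening in mm, from 0 to 87.8, then the shift along the tool's x, y, z in units of 25 mm (1.0 is 25 mm), then the turn about the tool's z in units of 5 degrees (1.0 is 5 degrees). In form: [[[gripper, dx, dy, dz, yaw], ...]]. A call has 1 to 20 rows; each row shifts and turns the pose as measured when the row begins, along the tool's axes as they then stand; what a row does not reach is not made up. A row lasts 1/8 s, in which the tool goes at most 62.5 mm and 10.7 degrees, less where a joint would pass 70% of its speed; a pose out of reach is approached as far as the arm can. A call is refused whole if a number of a shift passes 1 or a number of a turn 1, either way. A call with a gripper value outside its range is refused whole. The fingers move at their own pace and stop on an object; "grip_force" is the grip in N (left out, the last holds). Time passes only in rows, so rows that do not move let the fingers close. It gives the time, the measured TCP pose, the force and the opening at its end, in the units of the state.
- read_state(): the state, without advancing time (a new reading comes with each control period).
- snapshot(name): name is "side" or "top"; returns (picture, depth): 480x640x3 uint8, red, green, blue; 480x640 float32, m along the optical axis (not along the pixel's ray), 0 where there is no reading.
- get_calibration(name): a dict with "fx", "fy", "cx", "cy" (pixels), "R" (3x3) and "t" (3): a world point X has camera coordinates R X + t. Camera axes: x right, y down, z forward; pixel columns grow to the right and rows downward; lengths in m; the calibration is good to about 2 mm. A picture is of the moment at which its call begins. get_calibration takes no time and is no camera call.
- sign_off(): hands the job in, once; it reports no verdict.
The state is a dict: "time_s": time; "joint_pos": joint angles; "qd": joint speeds; "effort": joint torques, N m; "position": TCP position; "ee_rot": TCP orientation; "wrist_force": force on the tool from outside, world axes, zero at the start; "moment": the same for the moment, N m; "finger_gap": finger opening in m.
Only numpy, scipy, OpenCV 4.12 (cv2) and the standard library are available. Lean on these libraries where they do the work, as an engineer would, in place of code of your own. Each camera call takes 0.05 s, during which the arm holds its last target. There are 200 camera calls.

### The job

Move the four watch movements, each in its aluminium holder, from the wooden work tray onto the seats of the timing rack, keeping their order: the one next to the tray's steel handle goes on the seat next to the rack's grey connector box, its neighbour on the next seat, and so on to the far end. Leave each one face up, lying flat and centred on its seat, and never tip one over.

Things in the scene. Friction and masses are not known exactly. Their poses are not given: they have to be found in the camera images.
- large_centre (a point): the large round movement: a plain aluminium disc-shaped holder 46 mm in diameter with a brass movement on top, 18 mm high in all, the straight gripping wall 14 mm high; 75 g. The point is at its middle, 9 mm above its underside, z up
- small_centre (a point): the small round movement: the same kind of holder but only 28 mm in diameter, 18 mm high in all, straight wall 14 mm high; 30 g. The point is at its middle, 9 mm above its underside, z up
- shaped_centre (a point): the rectangular movement: a rectangular aluminium block 26 mm (its x) by 44 mm (its y) with a rectangular brass movement on top, 18 mm high in all, straight wall 14 mm high; 55 g; grip it across its 26 mm. The point is at its middle, 9 mm above its underside, z up
- clamp_centre (a point): the movement in the adjustable holder: an aluminium base 32 mm (its x) by 50 mm (its y) and 12 mm high, with a raised jaw at each y end, a small round brass movement between the jaws and a knurled screw head standing out 7 mm at its +y end; 19 mm high in all; 80 g; grip it across its 32 mm, at the middle. The point is at its middle, 9 mm above its underside, z up
- pad_large: one of the four identical cork pads of the work tray, 60 mm in diameter, 3 mm thick, fixed: the one on which the large round movement stands at the start. Origin at the centre of its underside, which is 8 mm above the bench (top 11 mm)
- pad_small: one of the four identical cork pads of the work tray, 60 mm in diameter, 3 mm thick, fixed: the one on which the small round movement stands at the start. Origin at the centre of its underside, which is 8 mm above the bench (top 11 mm)
- pad_shaped: one of the four identical cork pads of the work tray, 60 mm in diameter, 3 mm thick, fixed: the one on which the rectangular movement stands at the start. Origin at the centre of its underside, which is 8 mm above the bench (top 11 mm)
- pad_clamp: one of the four identical cork pads of the work tray, 60 mm in diameter, 3 mm thick, fixed: the one on which the movement in the adjustable holder stands at the start. Origin at the centre of its underside, which is 8 mm above the bench (top 11 mm)
- tray: the wooden work tray, fixed: 66 mm (its x) by 330 mm (its y), 8 mm thick, a 14 mm high strip at each end, no side walls; lies roughly left-right. Origin: centre of its underside, on the bench. Steel bow handle, 42 mm high, at its +y end. Pads on its y axis at y = +105 (first, by the handle), +35, -35, -105 mm; one movement starts on each, in any order, its x within 0.3 rad of the tray's x
- rack: the timing rack, fixed: aluminium rail 36 mm (its x) by 300 mm (its y) with four identical round flat black-topped seats, 56 mm wide, tops 28 mm above the bench. Origin: centre of its underside, on the bench. Grey connector box, 43 mm high, at its -y end. Seats on its y axis at y = -105 (first, by the box), -35, +35, +105 mm. Roughly parallel to the tray; objects near both are under 45 mm high
Not all that is in view belongs to the job. What is shaped like the part that bears clamp_centre but pink is not meant. What is shaped like the part that bears large_centre but turquoise is not meant.

How it is judged:
By the outcome, as a careful person would: the job done as asked, in the order asked, and still so for the second after the job is handed in, with the robot touching nothing.
It also fails if it takes over 83 s, if anything falls off the work surface, if the arm or the gripper's body presses on something with over 40 N, if the wrist force passes 120 N, or if a joint passes its speed limit or range.

## Working session

There is one attempt and no reset: what is moved stays moved. The work goes in short steps, Python scripts to look and compute and a tool call to move; the robot and the scene stay as the last step left them, time stands still between calls to the robot, and variables do not carry over. Pictures are saved under pics/ and viewed, on a budget of 14 in all, crops included, one or two more only if the job needs it, and the job is handed in when it is done.

Besides the shell and the picture viewer there is one more tool, called after "Emit:" as name([rows], argument=value, ...), one row to a line, values as JSON. play_rows: Moves the arm, as the interface text tells. Its arguments: {"type":"object","properties":{"increments":{"type":"array"},"grip_force":{"type":"number"}},"required":["increments"]}

```bash
mkdir -p pics
python3 - <<'E'
from workcell import *
import cv2,numpy as np
s=read_state();print(s['time_s'],s['position'],s['ee_rot'],s['finger_gap'],pinch_z if not callable(pinch_z) else pinch_z())
for n in('top','side'):
    p,d=snapshot(n);cv2.imwrite(f'pics/{n}0.png',p[:,:,::-1]);np.savez(f'pics/{n}0.npz',p=p,d=d);c=get_calibration(n);print(n,{k:np.round(v,4).tolist() for k,v in c.items()})
E
```

```text
0.0 [ 0.21163901 -0.58751308  0.20111002] [ 9.85089192e-01  1.72042577e-01 -1.76434868e-04 -7.77445430e-04] 0.08814601398135176 -0.0187
top {'fx': 485.8177, 'fy': 485.8177, 'cx': 318.7882, 'cy': 244.6556, 'R': [[-0.0068, -0.9998, -0.0203], [-0.9971, 0.0083, -0.0754], [0.0755, 0.0197, -0.9969]], 't': [0.0024, 0.5244, 0.7845]}
side {'fx': 468.1174, 'fy': 468.1174, 'cx': 316.7287, 'cy': 244.7503, 'R': [[0.9064, -0.422, -0.0211], [-0.3133, -0.6379, -0.7035], [0.2834, 0.6442, -0.7104]], 't': [-0.4898, 0.1903, 0.5479]}
```

View pics/top0.png

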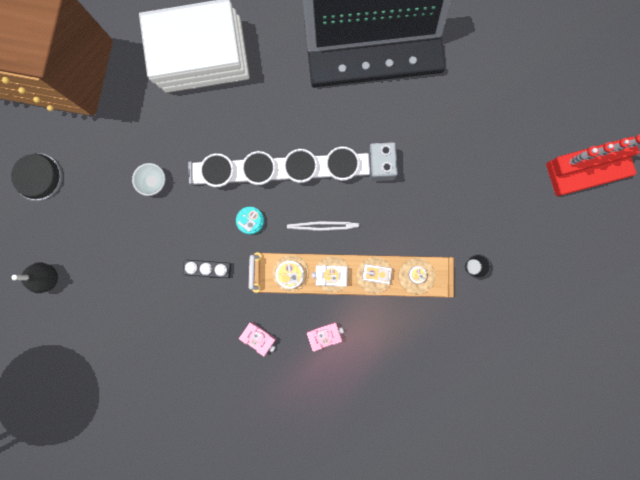

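View pics/side0.png

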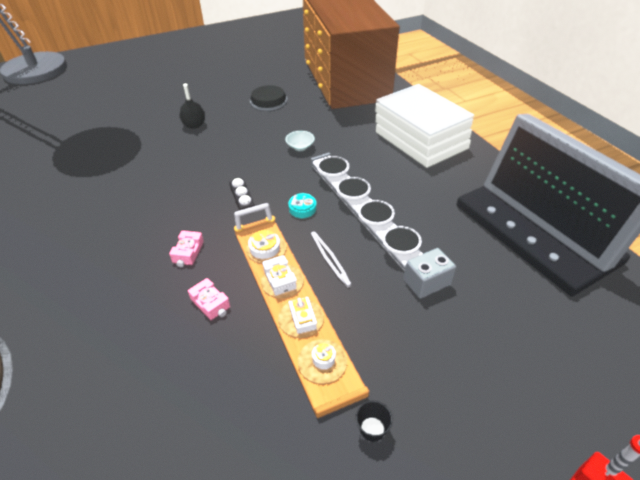

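The top view, with image left = +y, shows the tray at about (350,275). Its handle is on the left, and from the handle come large (290,274), clamp (331,275), rectangular (377,274) and small (417,275). The rack box is at (384,160), with seats at x = 343, 300, 258 and 217. The pink and turquoise parts are decoys.

```bash
cat > h.py <<'E'
import numpy as np,cv2
from workcell import *
def world(n,d):
    c=get_calibration(n);R=np.array(c['R']);t=np.array(c['t']);v,u=np.mgrid[:480,:640]
    P=np.stack([(u-c['cx'])/c['fx']*d,(v-c['cy'])/c['fy']*d,d],-1)
    return (P-t)@R
def ray(n,uv,z):
    c=get_calibration(n);R=np.array(c['R']);t=np.array(c['t']);uv=np.atleast_2d(uv).astype(float)
    r=np.c_[(uv[:,0]-c['cx'])/c['fx'],(uv[:,1]-c['cy'])/c['fy'],np.ones(len(uv))]@R
    o=-R.T@t
    return o+r*((z-o[2])/r[:,2])[:,None]
E
python3 - <<'E'
from h import *
f=np.load('pics/top0.npz');p,d=f['p'],f['d'];W=world('top',d);W[d==0]=np.nan
hsv=cv2.cvtColor(p,cv2.COLOR_RGB2HSV)
for u,v in[(343,162),(300,166),(258,168),(217,170),(290,274),(331,275),(377,274),(417,275),(400,258),(520,380)]:
    print((u,v),np.round(np.nanmedian(W[v-2:v+3,u-2:u+3].reshape(-1,3),0),4),hsv[v,u])
# movements by height and raster
roi=np.zeros((480,640),bool);roi[250:300,262:446]=1
m=(roi&(W[...,2]>.0195)&(W[...,2]<.04)).astype(np.uint8)
cs,_=cv2.findContours(m,0,1)
for c in cs:
    if cv2.contourArea(c)<40:continue
    mm=np.zeros_like(m);cv2.drawContours(mm,[c],-1,1,-1);q=W[(mm>0)&(W[...,2]>.0195)]
    r=cv2.minAreaRect((ray('top',c[:,0],.025)[:,:2]*1000).astype(np.float32))
    print('mov',np.round(cv2.minAreaRect(c),1) if 0 else cv2.boundingRect(c),'rect mm',np.round(r[0],1),np.round(r[1],1),round(r[2],1),'z',np.round(np.nanpercentile(q[:,2],[10,50,95]),4))
g=cv2.cvtColor(p,cv2.COLOR_RGB2GRAY)
m=np.zeros_like(g);m[140:195,180:375]=(g[140:195,180:375]>120)*255
cs,hr=cv2.findContours(m,cv2.RETR_CCOMP,cv2.CHAIN_APPROX_NONE)
for c,h in zip(cs,hr[0]):
    if cv2.contourArea(c)>200:print('rack','hole' if h[3]>=0 else 'outer',cv2.boundingRect(c),[np.round(x,2) for x in cv2.fitEllipse(c)], ray('top',cv2.fitEllipse(c)[0],.028).round(4))
m=np.zeros_like(g);
wd=((hsv[...,0]>5)&(hsv[...,0]<25)&(hsv[...,1]>90)&(hsv[...,2]>90)).astype(np.uint8);wd[:235]=0;wd[:,:240]=0;wd[320:]=0
c=max(cv2.findContours(cv2.morphologyEx(wd,cv2.MORPH_CLOSE,np.ones((3,3))),0,1)[0],key=cv2.contourArea)
print('tray',[np.round(x,1) for x in cv2.minAreaRect((ray('top',c[:,0],.008)[:,:2]*1000).astype(np.float32))])
a=cv2.resize(p[245:305,245:460],None,fx=3.7,fy=3.7,interpolation=cv2.INTER_CUBIC);b=cv2.resize(p[140:195,185:400],None,fx=3.7,fy=3.7,interpolation=cv2.INTER_CUBIC)
cv2.imwrite('pics/c1.png',np.vstack([b,a])[:,:,::-1])
E
```

```text
(343, 162) [ 0.6612 -0.0429  0.0276] [ 0  0 79]
(300, 166) [0.6551 0.0286 0.0282] [150   6  79]
(258, 168) [0.6526 0.0986 0.0281] [150   3  79]
(217, 170) [0.6498 0.1668 0.0282] [ 0  3 80]
(290, 274) [0.4761 0.0454 0.0302] [135   6 251]
(331, 275) [ 0.474  -0.0213  0.0308] [  9  17 252]
(377, 274) [ 0.4751 -0.096   0.0295] [ 22  98 255]
(417, 275) [ 0.473  -0.1604  0.0311] [ 22  91 255]
(400, 258) [ 0.5018 -0.1366  0.0091] [ 16 113 243]
(520, 380) [ 2.994e-01 -3.310e-01  2.000e-04] [120  10 105]
mov (409, 266, 17, 17) rect mm [ 474.7 -161.6] [26.  26.1] 88.8 z [0.0239 0.0285 0.0316]
mov (312, 265, 35, 21) rect mm [474. -18.] [55.7 32. ] 87.2 z [0.0232 0.0299 0.0326]
mov (362, 264, 29, 20) rect mm [476.  -95.2] [44.2 26. ] 80.9 z [0.0242 0.0283 0.0321]
mov (275, 261, 28, 27) rect mm [476.3  48.3] [44.3 42.6] 89.6 z [0.0247 0.0288 0.0324]
rack outer (188, 143, 187, 45) [array([284.98, 166.05]), array([ 33.29, 232.25]), np.float64(86.58)] [[0.6553 0.0535 0.028 ]]
rack hole (201, 155, 31, 30) [array([215.97, 169.52]), array([28.78, 29.49]), np.float64(53.84)] [[0.6507 0.1686 0.028 ]]
rack hole (243, 153, 30, 30) [array([257.8 , 167.33]), array([28.92, 29.5 ]), np.float64(50.26)] [[0.6536 0.0988 0.028 ]]
rack hole (285, 150, 31, 31) [array([299.83, 165.03]), array([29.05, 29.46]), np.float64(79.26)] [[0.6567 0.0288 0.028 ]]
rack hole (327, 148, 31, 30) [array([342.  , 162.61]), array([29.12, 29.79]), np.float64(88.29)] [[ 0.66   -0.0412  0.028 ]]
tray [array([475.3, -57.8]), array([333.2,  67.1]), np.float64(88.2)]
```

View pics/c1.png

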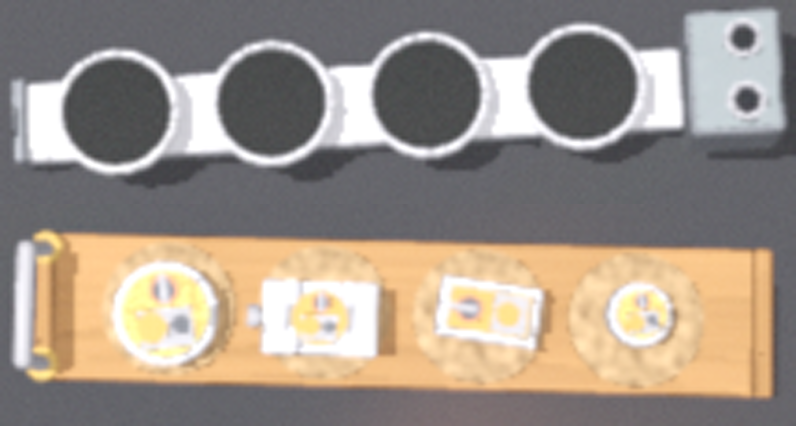

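The seats are 70 mm apart as specified, and the part sizes and heights also match. I'll start with the small one.

```bash
cat > plan.py <<'E'
import sys,numpy as np
from workcell import read_state
from scipy.spatial.transform import Rotation as Ro
s=read_state();p=np.array(s['position']);R=Ro.from_quat(s['ee_rot']).as_matrix()
th=np.degrees(np.arctan2(R[1,0],R[0,0]))
x,y,z,t=map(float,sys.argv[1:5]); e=np.array([x,y,z])-p
def go(e,th,t,n):
    rows=[]
    for k in range(n):
        c,s_=np.cos(np.radians(th)),np.sin(np.radians(th)); q=e/n
        rows.append([round(v,2) for v in (( q[0]*c+q[1]*s_)/.025,(q[0]*s_-q[1]*c)/.025,-q[2]/.025,-(t-th0)/n/5)])
        th+=(t-th0)/n
    return rows
th0=th
n=int(sys.argv[5]) if len(sys.argv)>5 else max(1,int(np.ceil(max(np.hypot(*e[:2])/.024,abs(e[2])/.024,abs(t-th)/4.9))))
print('t',round(s['time_s'],2),'p',p.round(4),'th',round(th,2),'gap',round(s['finger_gap'],4),'F',np.round(s['wrist_force'],1),'tilt',R[:,2].round(3));print(n,go(e,th,t,n))
E
python3 plan.py 0.4747 -0.1616 0.08 90
```

```text
t 0.1 p [ 0.2116 -0.5876  0.2012] th 19.82 gap 0.0878 F [-0.3 -0.4  0.3] tilt [-0.001  0.001 -1.   ]
21 [[np.float64(0.75), np.float64(-0.59), np.float64(0.23), np.float64(-0.67)], [np.float64(0.78), np.float64(-0.55), np.float64(0.23), np.float64(-0.67)], [np.float64(0.81), np.float64(-0.5), np.float64(0.23), np.float64(-0.67)], [np.float64(0.84), np.float64(-0.45), np.float64(0.23), np.float64(-0.67)], [np.float64(0.86), np.float64(-0.4), np.float64(0.23), np.float64(-0.67)], [np.float64(0.89), np.float64(-0.35), np.float64(0.23), np.float64(-0.67)], [np.float64(0.9), np.float64(-0.3), np.float64(0.23), np.float64(-0.67)], [np.float64(0.92), np.float64(-0.25), np.float64(0.23), np.float64(-0.67)], [np.float64(0.93), np.float64(-0.19), np.float64(0.23), np.float64(-0.67)], [np.float64(0.94), np.float64(-0.14), np.float64(0.23), np.float64(-0.67)], [np.float64(0.95), np.float64(-0.08), np.float64(0.23), np.float64(-0.67)], [np.float64(0.95), np.float64(-0.03), np.float64(0.23), np.float64(-0.67)], [np.float64(0.95), np.float64(0.03), np.float64(0.23), np.float64(-0.67)], [np.float64(0.95), np.float64(0.08), np.float64(0.23), np.float64(-0.67)], [np.float64(0.94), np.float64(0.14), np.float64(0.23), np.float64(-0.67)], [np.float64(0.93), np.float64(0.19), np.float64(0.23), np.float64(-0.67)], [np.float64(0.92), np.float64(0.25), np.float64(0.23), np.float64(-0.67)], [np.float64(0.91), np.float64(0.3), np.float64(0.23), np.float64(-0.67)], [np.float64(0.89), np.float64(0.35), np.float64(0.23), np.float64(-0.67)], [np.float64(0.86), np.float64(0.4), np.float64(0.23), np.float64(-0.67)], [np.float64(0.84), np.float64(0.45), np.float64(0.23), np.float64(-0.67)]]
```

Emit:
play_rows([
  [[60,0.75,-0.6,0.2,-0.7],[60,0.8,-0.55,0.2,-0.7],[60,0.8,-0.5,0.2,-0.7],[60,0.85,-0.45,0.2,-0.7],[60,0.85,-0.4,0.2,-0.7],[60,0.9,-0.35,0.2,-0.7],[60,0.9,-0.3,0.2,-0.7],[60,0.9,-0.25,0.2,-0.7],[60,0.95,-0.2,0.2,-0.7],[60,0.95,-0.15,0.2,-0.7],[60,0.95,-0.1,0.2,-0.7],[60,0.95,-0.05,0.2,-0.7],[60,0.95,0.05,0.2,-0.7],[60,0.95,0.1,0.2,-0.7],[60,0.95,0.15,0.2,-0.7],[60,0.95,0.2,0.2,-0.7],[60,0.9,0.25,0.2,-0.7],[60,0.9,0.3,0.2,-0.7],[60,0.9,0.35,0.2,-0.6],[60,0.85,0.4,0.2,-0.5]],
])

```text
time_s: 2.6
position: [0.4518, -0.1433, 0.0942]
ee_rot: [0.692, 0.722, 0.001, -0.002]
wrist_force: [0.5, -0.2, -0.9]
finger_gap: 0.0601
```

```bash
sed -i 's/round(v,2) for v/round(float(v),2) for v/' plan.py; python3 plan.py 0.4747 -0.1616 0.06 90
```

```text
t 2.6 p [ 0.4518 -0.1433  0.0942] th 92.43 gap 0.0601 F [ 0.5 -0.2 -0.9] tilt [-0.001  0.003 -1.   ]
2 [[-0.39, 0.44, 0.68, 0.24], [-0.38, 0.45, 0.68, 0.24]]
```

Emit:
play_rows([
  [[60,-0.4,0.45,0.5,0.25],[60,-0.4,0.45,0.5,0.25],[60,0,0,0,0],[60,0,0,0,0]],
])

```text
time_s: 3.1
position: [0.4771, -0.1566, 0.0678]
ee_rot: [0.703, 0.711, 0.001, -0.002]
wrist_force: [0.2, 0.1, -0.3]
finger_gap: 0.0597
```

```bash
python3 plan.py 0.4747 -0.1616 0.0135 90
python3 - <<'E'
from h import *
o=[]
for n in('top','side'):
    p,d=snapshot(n);c=get_calibration(n);X=np.array(c['R'])@np.array([.4747,-.1616,.03])+c['t'];u=int(X[0]/X[2]*c['fx']+c['cx']);v=int(X[1]/X[2]*c['fy']+c['cy'])
    o.append(cv2.resize(p[v-50:v+50,u-50:u+50],(400,400),interpolation=cv2.INTER_CUBIC))
cv2.imwrite('pics/g1.png',np.hstack(o)[:,:,::-1])
E
```

```text
t 3.1 p [ 0.4771 -0.1566  0.0678] th 90.63 gap 0.0597 F [ 0.2  0.1 -0.3] tilt [-0.002  0.005 -1.   ]
3 [[-0.07, -0.03, 0.72, 0.04], [-0.07, -0.03, 0.72, 0.04], [-0.07, -0.03, 0.72, 0.04]]
```

View pics/g1.png

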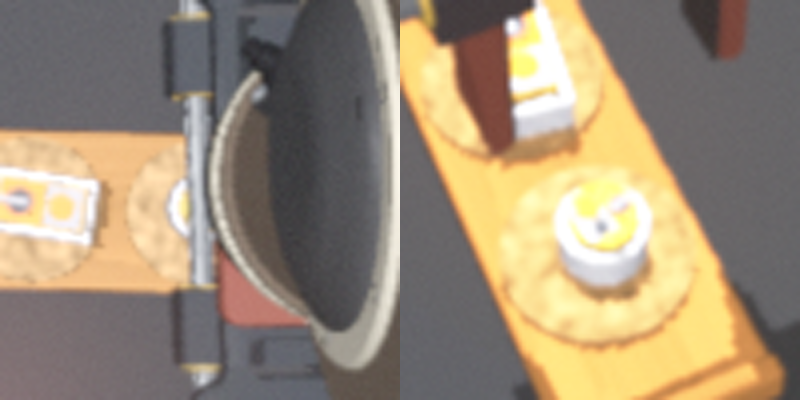

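The movement sits between the jaws, clear on both sides, so I'm going down.

Emit:
play_rows([
  [[60,-0.1,-0.05,0.6,0.05],[60,-0.1,-0.05,0.6,0.05],[60,0,0,0.4,0],[60,0,0,0.2,0],[60,0,0,0,0]],
])

```text
time_s: 3.82
position: [0.4735, -0.1622, 0.0198]
ee_rot: [0.707, 0.707, 0.001, -0.002]
wrist_force: [0.0, 0.1, -0.0]
finger_gap: 0.0602
```

```bash
python3 plan.py 0.4747 -0.1616 0.0135 90
```

```text
t 3.83 p [ 0.4735 -0.1622  0.0198] th 90.06 gap 0.0602 F [ 0.   0.1 -0. ] tilt [-0.002  0.004 -1.   ]
1 [[0.02, 0.05, 0.25, 0.01]]
```

Emit:
play_rows([
  [[60,0,0.05,0.25,0],[60,0,0,0,0],[40,0,0,0,0],[34,0,0,0,0],[30,0,0,0,0],[22,0,0,0,0],[20,0,0,0,0],[20,0,0,0,0]],
], grip_force=15)

```text
time_s: 4.82
position: [0.4758, -0.1623, 0.0142]
ee_rot: [0.707, 0.707, 0.001, -0.001]
wrist_force: [0.3, -0.9, -0.1]
finger_gap: 0.0196
```

```bash
python3 plan.py 0.6507 0.1686 0.075 92.5
```

```text
t 4.83 p [ 0.4758 -0.1623  0.0142] th 90.06 gap 0.0196 F [ 0.3 -0.9 -0.1] tilt [ 0.     0.004 -1.   ]
16 [[0.83, 0.44, -0.15, -0.03], [0.83, 0.44, -0.15, -0.03], [0.82, 0.44, -0.15, -0.03], [0.82, 0.44, -0.15, -0.03], [0.82, 0.45, -0.15, -0.03], [0.82, 0.45, -0.15, -0.03], [0.82, 0.45, -0.15, -0.03], [0.82, 0.45, -0.15, -0.03], [0.82, 0.46, -0.15, -0.03], [0.82, 0.46, -0.15, -0.03], [0.81, 0.46, -0.15, -0.03], [0.81, 0.46, -0.15, -0.03], [0.81, 0.46, -0.15, -0.03], [0.81, 0.47, -0.15, -0.03], [0.81, 0.47, -0.15, -0.03], [0.81, 0.47, -0.15, -0.03]]
```

The gap closed to 20 mm, less than the 28 mm diameter, so nothing is gripped. I'll look before moving.

Run:
```python
from h import *
o=[]
for n in('top','side'):
    p,d=snapshot(n);np.savez(f'pics/{n}1.npz',p=p,d=d);c=get_calibration(n);X=np.array(c['R'])@np.array([.4747,-.1616,.03])+c['t'];u=int(X[0]/X[2]*c['fx']+c['cx']);v=int(X[1]/X[2]*c['fy']+c['cy'])
    print(n,u,v)
    o.append(cv2.resize(p[v-50:v+50,u-50:u+50],(400,400),interpolation=cv2.INTER_CUBIC))
cv2.imwrite('pics/g2.png',np.hstack(o)[:,:,::-1])
```

```text
top 417 273
side 323 348
```

View pics/g2.png

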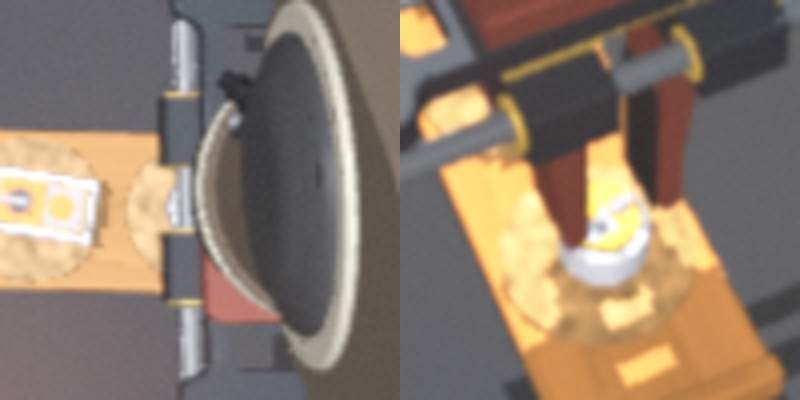

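Run:
```python
from h import *
c=get_calibration('side');s=read_state();T=np.array(s['position'])
f=np.load('pics/side1.npz');p,d=f['p'],f['d'];W=world('side',d)
def pr(P):
    X=np.array(c['R'])@P+c['t'];return [round(float(v),1) for v in ((X[0]/X[2]*c['fx']+c['cx']-273)*4+400,(X[1]/X[2]*c['fy']+c['cy']-298)*4)]
for dx in(-.01,0,.01):
  for dy in(-.01,.01):
    for dz in (0,.0187):print(dx,dy,dz,pr(T+[dx,dy,dz]))
print('disc top c',pr(np.array([.4747,-.1616,.029])),'edge -y bottom',pr(np.array([.4747,-.1756,.011])))
for u,v in[(575,238),(570,225),(663,200),(605,210),(605,260),(640,195),(590,265)]:
    a,b=int((u-400)/4+273),int(v/4+298);print((u,v),W[b,a].round(4),p[b,a])
```

```text
-0.01 -0.01 0 [591.2, 270.5]
-0.01 -0.01 0.0187 [590.3, 237.2]
-0.01 0.01 0 [563.2, 217.9]
-0.01 0.01 0.0187 [561.6, 184.0]
0 -0.01 0 [621.4, 257.7]
0 -0.01 0.0187 [621.2, 224.1]
0 0.01 0 [592.8, 205.5]
0 0.01 0.0187 [591.9, 171.5]
0.01 -0.01 0 [651.2, 244.9]
0.01 -0.01 0.0187 [651.7, 211.3]
0.01 0.01 0 [622.1, 193.3]
0.01 0.01 0.0187 [621.9, 159.2]
disc top c [602.0, 204.2] edge -y bottom [622.8, 273.4]
(575, 238) [ 0.4593 -0.1742  0.041 ] [122  69  59]
(570, 225) [ 0.4582 -0.1742  0.0481] [122  68  58]
(663, 200) [ 0.488  -0.1732  0.0387] [126  76  61]
(605, 210) [ 0.4741 -0.1643  0.0311] [255 253 241]
(605, 260) [ 0.4686 -0.1756  0.0232] [252 252 253]
(640, 195) [ 0.4847 -0.1667  0.036 ] [219 176 132]
(590, 265) [ 0.464  -0.1743  0.0222] [227 226 232]
```

Run:
```python
from h import *
f=np.load('pics/side1.npz');p,d=f['p'].astype(int),f['d'];W=world('side',d)
for a0,a1 in((306,321),(334,346)):
    for b in range(348,364):
        r=[(a,W[b,a].round(3).tolist()) for a in range(a0,a1) if p[b,a,0]>70 and p[b,a,0]<170 and p[b,a,0]>1.5*p[b,a,2]]
        if r: print(b,len(r),r[len(r)//2])
```

```text
348 11 (314, [0.457, -0.174, 0.061])
349 9 (314, [0.457, -0.174, 0.059])
350 9 (314, [0.348, -0.438, 0.513])
351 9 (314, [0.458, -0.173, 0.053])
352 9 (315, [0.458, -0.174, 0.052])
353 7 (315, [0.458, -0.174, 0.05])
354 7 (315, [0.458, -0.174, 0.048])
355 6 (316, [0.459, -0.174, 0.045])
356 6 (316, [0.459, -0.175, 0.045])
357 6 (316, [0.459, -0.174, 0.041])
358 5 (316, [0.46, -0.173, 0.037])
348 7 (338, [0.488, -0.173, 0.039])
349 3 (339, [0.489, -0.174, 0.037])
```

The side depth puts the physical fingertips at about z 0.036 while the reported TCP is at 0.014. The tips therefore end about 20 mm higher than reported, and they closed above the movement. I'll open and go lower, watching the force.

Emit:
play_rows([
  [[50,0,0,0,0],[50,0,0,0,0],[50,0,0,0.3,0],[50,0,0,0.3,0],[50,0,0,0,0]],
], grip_force=15)

```text
time_s: 5.55
position: [0.4755, -0.1622, -0.0022]
ee_rot: [0.707, 0.707, 0.001, -0.001]
wrist_force: [-0.5, -0.3, 0.2]
finger_gap: 0.0501
```

```bash
cat > look.py <<'E'
import sys
from h import *
p,d=snapshot('side');W=world('side',d);s=read_state();T=np.array(s['position']);q=p.astype(int)
m=(q[...,0]>70)&(q[...,0]<170)&(q[...,0]>1.5*q[...,2])&(abs(W[...,1]-T[1])<.016)&(abs(W[...,0]-T[0])<.05)&(W[...,2]<.1)&(W[...,2]>.005)
for sg in(-1,1):
    k=m&((W[...,0]-T[0])*sg>0);z=W[k]
    print('finger',sg,'n',k.sum(),'lowest',np.sort(z[:,2])[:6].round(3), 'mean xy low',z[z[:,2]<np.sort(z[:,2])[5]+.008][:,:2].mean(0).round(4))
cv2.imwrite(sys.argv[1],cv2.resize(p[150:450,150:550],(800,600),interpolation=cv2.INTER_CUBIC)[:,:,::-1])
E
python3 look.py pics/g3.png; python3 plan.py 0.4747 -0.1616 -0.007 90
```

```text
finger -1 n 218 lowest [0.006 0.006 0.006 0.007 0.009 0.01 ] mean xy low [ 0.4421 -0.1663]
finger 1 n 286 lowest [0.006 0.006 0.007 0.007 0.008 0.008] mean xy low [ 0.5029 -0.1679]
t 5.6 p [ 0.4757 -0.1623 -0.0019] th 90.06 gap 0.0504 F [-0.8 -0.6 -0.6] tilt [ 0.     0.004 -1.   ]
1 [[0.03, -0.04, 0.2, 0.01]]
```

View pics/g3.png

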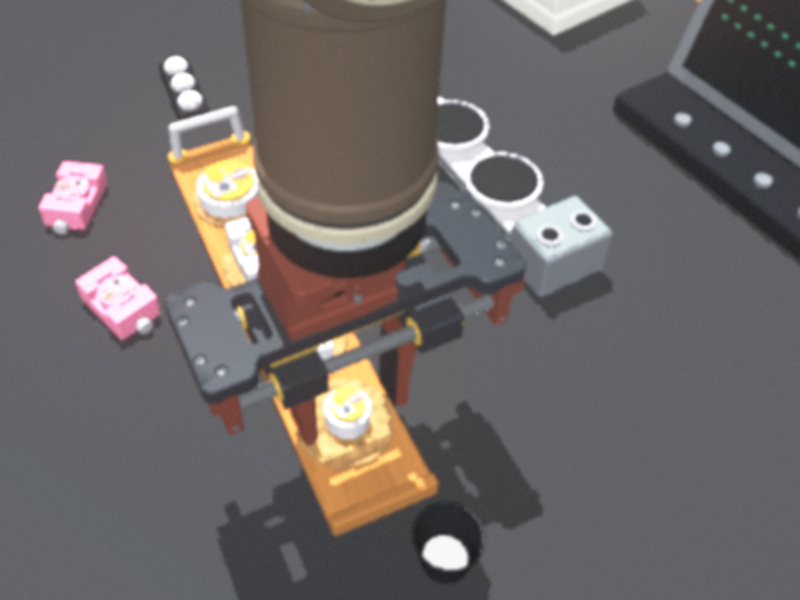

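The disc at about (347,412) stands upright between the jaws. With reported z at −2 mm there is no contact, which confirms the offset. I'll go 5 mm lower and close.

Emit:
play_rows([
  [[50,0,0,0.2,0],[50,0,0,0,0],[36,0,0,0,0],[30,0,0,0,0],[22,0,0,0,0],[20,0,0,0,0],[20,0,0,0,0]],
], grip_force=15)

```text
time_s: 6.48
position: [0.476, -0.1623, -0.0069]
ee_rot: [0.707, 0.707, 0.001, -0.001]
wrist_force: [-0.7, -0.3, -0.8]
finger_gap: 0.0271
```

Gripped, with a gap of 27 mm. I'll lift and carry it to the far seat.

Emit:
play_rows([
  [[20,0,0,-0.4,0],[20,0,0,-0.8,0],[20,0,0,-0.8,0],[20,0.5,0.25,-0.3,0],[20,0.8,0.45,0,0],[20,0.8,0.45,0,0],[20,0.8,0.45,0,0],[20,0.8,0.45,0,0],[20,0.8,0.45,0,-0.1],[20,0.8,0.45,0,-0.1],[20,0.8,0.45,0,-0.1],[20,0.8,0.45,0,-0.1],[20,0.8,0.45,0,-0.1],[20,0.8,0.45,0,0],[20,0.8,0.45,0,0],[20,0.8,0.45,0,0],[20,0.8,0.45,0,0],[20,0.8,0.45,0,0],[20,0,0,0,0]],
])

```text
time_s: 8.85
position: [0.6362, 0.1623, 0.0551]
ee_rot: [0.687, 0.726, 0.003, -0.004]
wrist_force: [-0.6, 0.1, -0.6]
finger_gap: 0.0274
```

```bash
python3 plan.py 0.6507 0.1686 0.03 92.5
```

```text
t 8.85 p [0.6362 0.1623 0.0551] th 93.14 gap 0.0274 F [-0.6  0.1 -0.6] tilt [-0.001  0.01  -1.   ]
2 [[0.11, 0.3, 0.5, 0.06], [0.11, 0.3, 0.5, 0.06]]
```

Emit:
play_rows([
  [[20,0.1,0.3,0.3,0.05],[20,0.1,0.3,0.3,0.05],[20,0,0,0.3,0],[20,0,0,0,0],[20,0,0,0,0]],
])

```text
time_s: 9.48
position: [0.6507, 0.1653, 0.0297]
ee_rot: [0.692, 0.722, 0.001, -0.004]
wrist_force: [-0.0, 0.0, 0.7]
finger_gap: 0.0278
```

```bash
python3 plan.py 0.6507 0.1686 0.011 92.5
```

```text
t 9.47 p [0.6507 0.1653 0.0297] th 92.44 gap 0.0278 F [-0.   0.   0.7] tilt [-0.003  0.007 -1.   ]
1 [[0.13, 0.01, 0.75, -0.01]]
```

Emit:
play_rows([
  [[20,0.15,0,0.3,0],[20,0,0,0.25,0],[20,0,0,0.15,0],[20,0,0,0,0]],
])

```text
time_s: 9.98
position: [0.6503, 0.1692, 0.0114]
ee_rot: [0.692, 0.722, 0.002, -0.004]
wrist_force: [-0.0, 0.2, -0.9]
finger_gap: 0.0272
```

```bash
python3 plan.py 0.6507 0.1686 0.010 92.5;python3 look.py pics/g4.png
```

```text
t 9.97 p [0.6503 0.1692 0.0114] th 92.44 gap 0.0272 F [-0.   0.2 -0.9] tilt [-0.003  0.007 -1.   ]
1 [[-0.03, 0.01, 0.05, -0.01]]
finger -1 n 290 lowest [0.033 0.033 0.036 0.036 0.036 0.036] mean xy low [0.6282 0.1604]
finger 1 n 179 lowest [0.033 0.034 0.035 0.036 0.037 0.037] mean xy low [0.6676 0.1601]
```

View pics/g4.png

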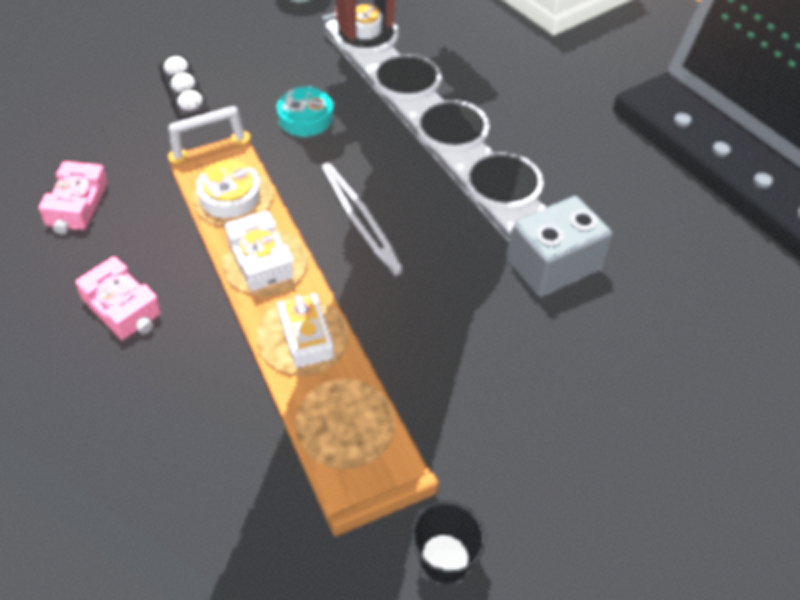

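The small movement hangs upright over the far seat at about (366,25). I'll lower it the last millimetre and release.

Emit:
play_rows([
  [[20,0,0,0.05,0],[20,0,0,0,0],[32,0,0,0,0],[40,0,0,0,0],[50,0,0,0,0],[50,0,0,-0.5,0],[50,0,0,-1,0],[60,0,0,-0.8,0]],
])

```text
time_s: 11.02
position: [0.6503, 0.1688, 0.0701]
ee_rot: [0.692, 0.722, 0.001, -0.004]
wrist_force: [0.3, 0.5, 0.2]
finger_gap: 0.0571
```

```bash
python3 plan.py 0.476 -0.0952 0.05 81
```

```text
t 11.03 p [0.6503 0.1688 0.0701] th 92.44 gap 0.0571 F [0.3 0.5 0.2] tilt [-0.004  0.007 -1.   ]
14 [[-0.73, -0.53, 0.06, 0.16], [-0.74, -0.52, 0.06, 0.16], [-0.75, -0.51, 0.06, 0.16], [-0.75, -0.5, 0.06, 0.16], [-0.76, -0.49, 0.06, 0.16], [-0.77, -0.48, 0.06, 0.16], [-0.77, -0.47, 0.06, 0.16], [-0.78, -0.45, 0.06, 0.16], [-0.79, -0.44, 0.06, 0.16], [-0.79, -0.43, 0.06, 0.16], [-0.8, -0.42, 0.06, 0.16], [-0.81, -0.41, 0.06, 0.16], [-0.81, -0.4, 0.06, 0.16], [-0.82, -0.39, 0.06, 0.16]]
```

Emit:
play_rows([
  [[60,-0.75,-0.55,0,0.15],[60,-0.75,-0.5,0,0.15],[60,-0.75,-0.5,0,0.15],[60,-0.75,-0.5,0,0.15],[60,-0.75,-0.5,0,0.15],[60,-0.75,-0.5,0,0.15],[60,-0.75,-0.45,0,0.2],[60,-0.8,-0.45,0,0.2],[60,-0.8,-0.45,0,0.2],[60,-0.8,-0.45,0,0.2],[60,-0.8,-0.4,0.2,0.2],[60,-0.8,-0.4,0.2,0.2],[60,-0.8,-0.4,0.2,0.2],[60,-0.8,-0.4,0.2,0.1],[60,0,0,0,0]],
])

```text
time_s: 12.9
position: [0.4691, -0.1052, 0.0551]
ee_rot: [0.768, 0.641, 0.006, -0.001]
wrist_force: [0.6, 0.1, 0.2]
finger_gap: 0.0598
```

```bash
python3 plan.py 0.476 -0.0952 0.02 81
python3 - <<'E'
from h import *
p,d=snapshot('top');W=world('top',d);np.savez('pics/top2.npz',p=p,d=d)
m=np.zeros((480,640),np.uint8);roi=np.zeros_like(m,bool);roi[140:200,185:250]=1
m=(roi&(W[...,2]>.037)&(W[...,2]<.055)).astype(np.uint8);m=cv2.morphologyEx(m,cv2.MORPH_OPEN,np.ones((3,3)))
for c in cv2.findContours(m,0,1)[0]:
    if cv2.contourArea(c)>40: print(cv2.boundingRect(c),cv2.minEnclosingCircle((ray('top',c[:,0],.042)[:,:2]*1000).astype(np.float32)))
cv2.imwrite('pics/s1.png',cv2.resize(p[140:200,185:265],(800,600),interpolation=cv2.INTER_CUBIC)[:,:,::-1])
E
```

```text
t 12.9 p [ 0.4691 -0.1052  0.0551] th 79.73 gap 0.0598 F [0.6 0.1 0.2] tilt [ 0.007  0.009 -1.   ]
2 [[0.22, 0.1, 0.7, -0.13], [0.22, 0.1, 0.7, -0.13]]
(206, 160, 17, 16) ((650.4261474609375, 168.82810974121094), 13.936448097229004)
```

View pics/s1.png

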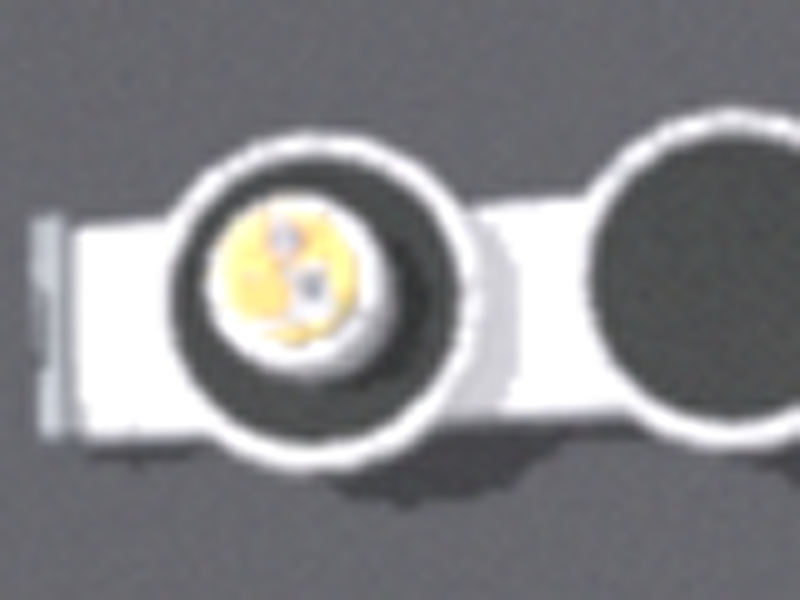

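The small movement stands upright at (650.4, 168.8) mm and its seat is at (650.7, 168.6), so it is centred. Next is the rectangular one.

Emit:
play_rows([
  [[60,0.2,0.1,0.5,-0.15],[60,0.2,0.1,0.4,-0.1],[60,0,0,0.3,0],[60,0,0,0,0]],
])

```text
time_s: 13.45
position: [0.479, -0.0914, 0.0232]
ee_rot: [0.758, 0.652, 0.007, -0.001]
wrist_force: [-0.3, 0.4, -0.6]
finger_gap: 0.0597
```

```bash
python3 plan.py 0.476 -0.0952 -0.007 81 2
```

```text
t 13.45 p [ 0.479  -0.0914  0.0232] th 81.38 gap 0.0597 F [-0.3  0.4 -0.6] tilt [ 0.009  0.011 -1.   ]
2 [[-0.08, -0.05, 0.6, 0.04], [-0.08, -0.05, 0.6, 0.04]]
```

Emit:
play_rows([
  [[60,-0.1,-0.05,0.5,0.05],[60,-0.05,-0.05,0.4,0.05],[60,0,0,0.2,0],[60,0,0,0,0]],
])

```text
time_s: 13.95
position: [0.4758, -0.0948, -0.0065]
ee_rot: [0.761, 0.648, 0.007, -0.001]
wrist_force: [0.0, 1.0, 0.3]
finger_gap: 0.0604
```

```bash
python3 plan.py 0.476 -0.0952 -0.007 81 1
```

```text
t 13.95 p [ 0.4758 -0.0948 -0.0065] th 80.83 gap 0.0604 F [0.  1.  0.3] tilt [ 0.009  0.011 -1.   ]
1 [[-0.02, 0.01, 0.02, -0.03]]
```

Emit:
play_rows([
  [[45,0,0,0,0],[36,0,0,0,0],[29,0,0,0,0],[22,0,0,0,0],[18,0,0,0,0],[18,0,0,0,0],[18,0,0,-0.4,0],[18,0,0,-0.8,0],[18,0,0,-0.8,0],[18,0,0,-0.4,0]],
], grip_force=20)

```text
time_s: 15.2
position: [0.4753, -0.0952, 0.0569]
ee_rot: [0.761, 0.648, 0.007, -0.001]
wrist_force: [0.8, -0.5, -0.7]
finger_gap: 0.0255
```

```bash
python3 plan.py 0.6536 0.0988 0.05 92.5
```

```text
t 15.2 p [ 0.4753 -0.0952  0.0569] th 80.85 gap 0.0255 F [ 0.8 -0.5 -0.7] tilt [ 0.009  0.011 -1.   ]
11 [[0.8, 0.53, 0.03, -0.21], [0.79, 0.54, 0.03, -0.21], [0.78, 0.56, 0.03, -0.21], [0.77, 0.57, 0.03, -0.21], [0.76, 0.59, 0.03, -0.21], [0.75, 0.6, 0.03, -0.21], [0.74, 0.61, 0.03, -0.21], [0.72, 0.63, 0.03, -0.21], [0.71, 0.64, 0.03, -0.21], [0.7, 0.65, 0.03, -0.21], [0.69, 0.67, 0.03, -0.21]]
```

Emit:
play_rows([
  [[18,0.4,0.25,0,-0.1],[18,0.8,0.55,0,-0.2],[18,0.8,0.55,0,-0.2],[18,0.75,0.55,0,-0.2],[18,0.75,0.6,0,-0.2],[18,0.75,0.6,0,-0.2],[18,0.75,0.6,0,-0.2],[18,0.7,0.65,0,-0.2],[18,0.7,0.65,0,-0.2],[18,0.7,0.65,0,-0.2],[18,0.7,0.65,0,-0.2],[18,0.4,0.3,0,-0.2],[18,0,0,0,0]],
])

```text
time_s: 16.82
position: [0.6606, 0.1143, 0.0536]
ee_rot: [0.687, 0.727, 0.005, -0.004]
wrist_force: [-0.4, 0.0, -1.0]
finger_gap: 0.0258
```

```bash
python3 plan.py 0.6536 0.0988 0.025 92.5
```

```text
t 16.82 p [0.6606 0.1143 0.0536] th 93.19 gap 0.0258 F [-0.4  0.  -1. ] tilt [ 0.002  0.012 -1.   ]
2 [[-0.3, -0.16, 0.57, 0.07], [-0.3, -0.15, 0.57, 0.07]]
```

Emit:
play_rows([
  [[18,-0.3,-0.15,0.2,0.1],[18,-0.3,-0.15,0.3,0.05],[18,0,0,0.4,0],[18,0,0,0,0],[18,0,0,0,0]],
])

```text
time_s: 17.45
position: [0.6518, 0.0941, 0.0287]
ee_rot: [0.694, 0.72, 0.004, -0.003]
wrist_force: [0.3, 0.6, 0.1]
finger_gap: 0.0259
```

```bash
python3 plan.py 0.6536 0.0988 0.0115 92.5
```

```text
t 17.45 p [0.6518 0.0941 0.0287] th 92.16 gap 0.0259 F [0.3 0.6 0.1] tilt [-0.    0.01 -1.  ]
1 [[0.19, 0.08, 0.69, -0.07]]
```

Emit:
play_rows([
  [[18,0.15,0.1,0.3,0],[18,0,0,0.2,0],[18,0,0,0.1,0],[18,0,0,0,0]],
])

```text
time_s: 17.95
position: [0.6546, 0.0993, 0.0128]
ee_rot: [0.693, 0.721, 0.004, -0.003]
wrist_force: [-0.5, 0.4, -0.5]
finger_gap: 0.026
```

```bash
python3 plan.py 0.6536 0.0988 0.0105 92.5
```

```text
t 17.95 p [0.6546 0.0993 0.0128] th 92.21 gap 0.026 F [-0.5  0.4 -0.5] tilt [ 0.    0.01 -1.  ]
1 [[-0.02, -0.04, 0.09, -0.06]]
```

Emit:
play_rows([
  [[18,0,-0.05,0.1,0],[18,0,0,0,0],[30,0,0,0,0],[38,0,0,0,0],[48,0,0,0,0],[48,0,0,-0.5,0],[50,0,0,-1,0],[60,0,0,-0.8,0]],
])

```text
time_s: 18.95
position: [0.653, 0.0986, 0.0703]
ee_rot: [0.693, 0.721, 0.004, -0.004]
wrist_force: [0.5, 0.2, 0.5]
finger_gap: 0.0568
```

```bash
python3 plan.py 0.474 -0.0215 0.06 87.2
```

```text
t 18.95 p [0.653  0.0986 0.0703] th 92.21 gap 0.0568 F [0.5 0.2 0.5] tilt [-0.    0.01 -1.  ]
9 [[-0.5, -0.82, 0.05, 0.11], [-0.51, -0.81, 0.05, 0.11], [-0.52, -0.81, 0.05, 0.11], [-0.53, -0.8, 0.05, 0.11], [-0.53, -0.8, 0.05, 0.11], [-0.54, -0.79, 0.05, 0.11], [-0.55, -0.78, 0.05, 0.11], [-0.56, -0.78, 0.05, 0.11], [-0.56, -0.77, 0.05, 0.11]]
```

Emit:
play_rows([
  [[60,-0.5,-0.8,0,0.1],[60,-0.5,-0.8,0,0.1],[60,-0.5,-0.8,0,0.1],[60,-0.55,-0.8,0,0.1],[60,-0.55,-0.8,0,0.1],[60,-0.55,-0.8,0,0.1],[60,-0.55,-0.75,0,0.1],[60,-0.5,-0.65,0.2,0.1],[60,-0.4,-0.6,0.2,0.1],[60,0,0,0,0],[60,0,0,0,0]],
])

```text
time_s: 20.32
position: [0.4844, -0.0193, 0.0701]
ee_rot: [0.722, 0.692, 0.009, 0.002]
wrist_force: [-0.2, 0.5, 0.4]
finger_gap: 0.0601
```

```bash
python3 plan.py 0.474 -0.021 0.022 87.2
python3 - <<'E'
from h import *
f=np.load('pics/top0.npz');p,d=f['p'],f['d'];W=world('top',d)
# clamp: extent along y of high-z points in central and side strips
m=(W[...,2]>.0195)&(abs(W[...,1]+.02)<.035)&(abs(W[...,0]-.474)<.02)
a=np.radians(87.2);u=np.array([np.cos(a),np.sin(a)]);q=(W[m][:,:2]-[.474,-.021]);l=q@u;w=q@[np.sin(a),-np.cos(a)]
for lo,hi in((-.015,-.008),(-.008,0),(0,.008),(.008,.015)):k=(w>lo)&(w<hi);print(lo,np.sort(l[k])[[0,1,2,-3,-2,-1]].round(4))
p,d=snapshot('top');W=world('top',d);np.savez('pics/top3.npz',p=p,d=d)
m=((W[...,2]>.037)&(W[...,2]<.055));m[:140]=0;m[200:]=0;m[:,:235]=0;m[:,282:]=0
for c in cv2.findContours(m.astype(np.uint8),0,1)[0]:
    if cv2.contourArea(c)>40: print('shaped',cv2.boundingRect(c),cv2.minAreaRect((ray('top',c[:,0],.042)[:,:2]*1000).astype(np.float32)))
E
```

```text
t 20.32 p [ 0.4844 -0.0193  0.0701] th 87.59 gap 0.0601 F [-0.2  0.5  0.4] tilt [ 0.016  0.01  -1.   ]
3 [[-0.03, -0.14, 0.64, 0.03], [-0.03, -0.14, 0.64, 0.03], [-0.03, -0.14, 0.64, 0.03]]
-0.015 [-0.0235 -0.0235 -0.0234  0.0237  0.0252  0.0253]
-0.008 [-0.0233 -0.0233 -0.0232  0.0292  0.0308  0.0308]
0 [-0.0247 -0.0247 -0.0246  0.0295  0.0308  0.031 ]
0.008 [-0.0244 -0.0243 -0.0242  0.0245  0.0246  0.0247]
shaped (244, 157, 27, 18) ((653.737548828125, 98.07330322265625), (27.054967880249023, 43.520225524902344), 2.3987696170806885)
```

The rectangular one is at (653.7, 98.1) and its seat at (653.6, 98.8), which is good. The clamp centre is confirmed at y ≈ −0.021.

Emit:
play_rows([
  [[60,-0.05,-0.2,0.6,0],[60,-0.05,-0.15,0.6,0.05],[60,0,-0.1,0.6,0],[60,0,0,0,0],[60,0,0,0,0]],
])

```text
time_s: 21.0
position: [0.4738, -0.019, 0.0213]
ee_rot: [0.722, 0.691, 0.009, 0.001]
wrist_force: [0.6, 0.8, -0.4]
finger_gap: 0.0598
```

```bash
python3 plan.py 0.474 -0.021 -0.0075 87.2 2
```

```text
t 21.0 p [ 0.4738 -0.019   0.0213] th 87.51 gap 0.0598 F [ 0.6  0.8 -0.4] tilt [ 0.015  0.011 -1.   ]
2 [[-0.04, 0.01, 0.58, 0.03], [-0.04, 0.01, 0.58, 0.03]]
```

Emit:
play_rows([
  [[60,-0.05,0,0.5,0.05],[60,-0.05,0,0.4,0],[60,0,0,0.25,0],[60,0,0,0,0]],
])

```text
time_s: 21.5
position: [0.4748, -0.0214, -0.0091]
ee_rot: [0.724, 0.69, 0.01, 0.002]
wrist_force: [-0.0, -0.1, 0.1]
finger_gap: 0.0599
```

```bash
python3 plan.py 0.474 -0.021 -0.0075 87.2 1
```

```text
t 21.5 p [ 0.4748 -0.0214 -0.0091] th 87.23 gap 0.0599 F [-0.  -0.1  0.1] tilt [ 0.016  0.011 -1.   ]
1 [[0.01, -0.03, -0.07, 0.01]]
```

Emit:
play_rows([
  [[50,0,0,-0.05,0],[42,0,0,0,0],[36,0,0,0,0],[30,0,0,0,0],[24,0,0,0,0],[24,0,0,0,0],[24,0,0,0,0]],
], grip_force=25)

```text
time_s: 22.38
position: [0.4751, -0.0214, -0.0072]
ee_rot: [0.724, 0.69, 0.01, 0.002]
wrist_force: [0.1, 0.1, 0.2]
finger_gap: 0.0316
```

Emit:
play_rows([
  [[24,0,0,-0.3,0],[24,0,0,-0.8,0],[24,0,0,-0.8,0],[24,0,0,-0.7,0],[24,0,0,0,0]],
])

```text
time_s: 23.0
position: [0.4739, -0.0219, 0.0611]
ee_rot: [0.724, 0.69, 0.01, 0.002]
wrist_force: [-0.0, -0.5, -0.9]
finger_gap: 0.0319
```

```bash
python3 plan.py 0.6567 0.0288 0.055 92.5
```

```text
t 23.0 p [ 0.4739 -0.0219  0.0611] th 87.26 gap 0.0319 F [-0.  -0.5 -0.9] tilt [ 0.017  0.011 -1.   ]
8 [[0.3, 0.9, 0.03, -0.13], [0.29, 0.9, 0.03, -0.13], [0.28, 0.91, 0.03, -0.13], [0.27, 0.91, 0.03, -0.13], [0.26, 0.91, 0.03, -0.13], [0.24, 0.92, 0.03, -0.13], [0.23, 0.92, 0.03, -0.13], [0.22, 0.92, 0.03, -0.13]]
```

Emit:
play_rows([
  [[24,0.15,0.45,0,-0.1],[24,0.3,0.85,0,-0.1],[24,0.3,0.9,0,-0.1],[24,0.3,0.9,0,-0.1],[24,0.25,0.9,0,-0.1],[24,0.25,0.9,0,-0.1],[24,0.25,0.9,0,-0.1],[24,0.2,0.8,0,-0.1],[24,0.1,0.4,0,-0.2],[24,0,0,0,0],[24,0,0,0,0]],
])

```text
time_s: 24.38
position: [0.6554, 0.0325, 0.0537]
ee_rot: [0.691, 0.723, 0.006, -0.002]
wrist_force: [0.0, -0.3, -1.1]
finger_gap: 0.0319
```

```bash
python3 plan.py 0.6567 0.0288 0.03 92.5
```

```text
t 24.38 p [0.6554 0.0325 0.0537] th 92.65 gap 0.0319 F [ 0.  -0.3 -1.1] tilt [ 0.006  0.011 -1.   ]
1 [[-0.15, 0.04, 0.95, 0.03]]
```

Emit:
play_rows([
  [[24,-0.1,0,0.5,0.05],[24,0,0,0.5,0],[24,0,0,0,0],[24,0,0,0,0]],
])

```text
time_s: 24.88
position: [0.6541, 0.0289, 0.0265]
ee_rot: [0.693, 0.721, 0.005, -0.002]
wrist_force: [-0.1, 0.3, -1.3]
finger_gap: 0.0314
```

```bash
python3 plan.py 0.6567 0.0288 0.0115 92.5
```

```text
t 24.88 p [0.6541 0.0289 0.0265] th 92.33 gap 0.0314 F [-0.1  0.3 -1.3] tilt [ 0.005  0.01  -1.   ]
1 [[-0.01, 0.1, 0.6, -0.03]]
```

Emit:
play_rows([
  [[24,0,0.1,0.3,0],[24,0,0,0.2,0],[24,0,0,0.1,0],[24,0,0,0,0]],
])

```text
time_s: 25.38
position: [0.6573, 0.0294, 0.0109]
ee_rot: [0.693, 0.721, 0.006, -0.002]
wrist_force: [0.0, -0.5, -0.8]
finger_gap: 0.0316
```

```bash
python3 plan.py 0.6567 0.0288 0.0098 92.5
```

```text
t 25.38 p [0.6573 0.0294 0.0109] th 92.33 gap 0.0316 F [ 0.  -0.5 -0.8] tilt [ 0.005  0.01  -1.   ]
1 [[-0.02, -0.02, 0.04, -0.03]]
```

Lower 1 mm, release, rise.

Emit:
play_rows([
  [[24,0,0,0.05,0],[24,0,0,0,0],[36,0,0,0,0],[44,0,0,0,0],[54,0,0,0,0],[54,0,0,-0.5,0],[60,0,0,-1,0],[70,0,0,-0.8,0]],
])

```text
time_s: 26.38
position: [0.6566, 0.0289, 0.0695]
ee_rot: [0.692, 0.721, 0.005, -0.002]
wrist_force: [0.7, 0.5, 0.2]
finger_gap: 0.067
```

```bash
python3 plan.py 0.476 0.0478 0.06 88
python3 - <<'E'
from h import *
f=np.load('pics/top3.npz');p,d=f['p'],f['d'];W=world('top',d)
m=(W[...,2]>.0195)&(W[...,2]<.04);m[:255]=0;m[295:]=0;m[:,:268]=0;m[:,306:]=0
for c in cv2.findContours(m.astype(np.uint8),0,1)[0]:
    if cv2.contourArea(c)>40: print('large',cv2.boundingRect(c),cv2.fitEllipse((ray('top',c[:,0],.025)[:,:2]*1000).astype(np.float32)))
E
```

```text
t 26.38 p [0.6566 0.0289 0.0695] th 92.35 gap 0.067 F [0.7 0.5 0.2] tilt [ 0.004  0.011 -1.   ]
8 [[0.13, -0.9, 0.05, 0.11], [0.12, -0.9, 0.05, 0.11], [0.11, -0.9, 0.05, 0.11], [0.11, -0.9, 0.05, 0.11], [0.1, -0.9, 0.05, 0.11], [0.09, -0.9, 0.05, 0.11], [0.08, -0.9, 0.05, 0.11], [0.07, -0.91, 0.05, 0.11]]
```

Emit:
play_rows([
  [[70,0.1,-0.9,0,0.1],[70,0.1,-0.9,0,0.1],[70,0.1,-0.9,0,0.1],[70,0.1,-0.9,0,0.1],[70,0.1,-0.9,0,0.1],[70,0.1,-0.9,0,0.1],[70,0.1,-0.8,0,0.1],[70,0.05,-0.5,0,0.1],[70,0,-0.3,0,0],[70,0,0,0,0],[70,0,0,0,0]],
])

```text
time_s: 27.75
position: [0.4819, 0.0467, 0.0785]
ee_rot: [0.718, 0.696, 0.01, 0.003]
wrist_force: [-0.2, 0.5, -0.1]
finger_gap: 0.0699
```

```bash
python3 plan.py 0.476 0.048 0.022 88
python3 - <<'E'
from h import *
p,d=snapshot('top');W=world('top',d)
m=((W[...,2]>.037)&(W[...,2]<.055));m[:140]=0;m[200:]=0;m[:,:278]=0;m[:,324:]=0
for c in cv2.findContours(m.astype(np.uint8),0,1)[0]:
    if cv2.contourArea(c)>40: print('clamp',cv2.boundingRect(c),cv2.minAreaRect((ray('top',c[:,0],.043)[:,:2]*1000).astype(np.float32)))
cv2.imwrite('pics/s3.png',cv2.resize(p[130:310,180:420],(800,600),interpolation=cv2.INTER_CUBIC)[:,:,::-1])
E
```

```text
t 27.75 p [0.4819 0.0467 0.0785] th 88.17 gap 0.0699 F [-0.2  0.5 -0.1] tilt [ 0.02  0.01 -1.  ]
3 [[0.02, -0.08, 0.75, 0.01], [0.02, -0.08, 0.75, 0.01], [0.01, -0.08, 0.75, 0.01]]
clamp (280, 152, 35, 22) ((657.0089111328125, 32.678672790527344), (34.147518157958984, 55.596622467041016), 1.9439001083374023)
```

View pics/s3.png

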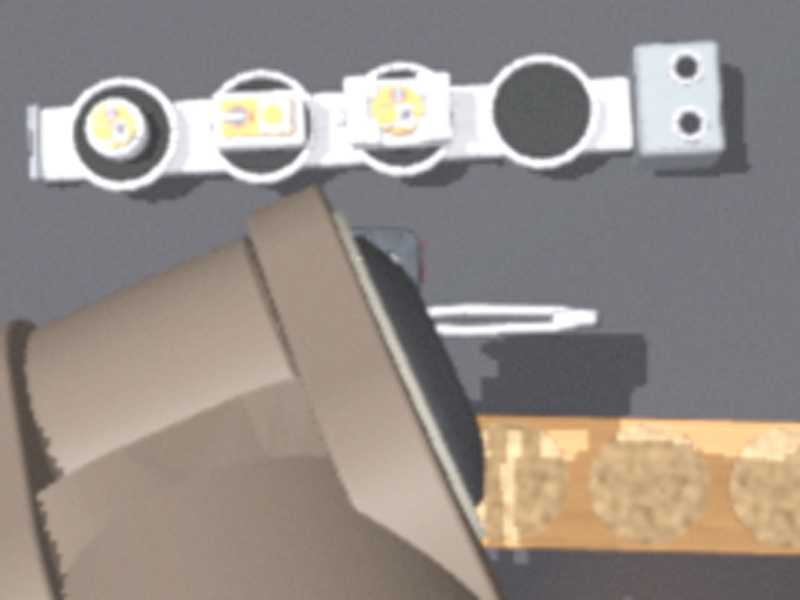

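The clamp holder is at about (657.0, 29.3) and its seat at (656.7, 28.8); all three stand upright. Now the large one.

Emit:
play_rows([
  [[70,0.05,-0.1,0.7,0],[70,0,-0.1,0.7,0],[70,0,0,0.6,0],[70,0,0,0,0],[70,0,0,0,0]],
])

```text
time_s: 28.42
position: [0.4804, 0.0488, 0.0269]
ee_rot: [0.719, 0.695, 0.011, 0.003]
wrist_force: [0.4, -0.0, 0.1]
finger_gap: 0.0699
```

```bash
python3 plan.py 0.476 0.048 -0.007 88 2
```

```text
t 28.43 p [0.4804 0.0488 0.0269] th 88.11 gap 0.0699 F [ 0.4 -0.   0.1] tilt [ 0.021  0.011 -1.   ]
2 [[-0.02, -0.09, 0.68, 0.01], [-0.02, -0.09, 0.68, 0.01]]
```

Emit:
play_rows([
  [[70,0,-0.1,0.6,0],[70,0,-0.05,0.5,0],[70,0,0,0.25,0],[70,0,0,0,0]],
])

```text
time_s: 28.92
position: [0.4776, 0.0492, -0.0088]
ee_rot: [0.719, 0.695, 0.012, 0.004]
wrist_force: [0.0, -0.4, 0.2]
finger_gap: 0.0702
```

```bash
python3 plan.py 0.476 0.048 -0.007 88 1
```

```text
t 28.93 p [ 0.4776  0.0492 -0.0088] th 88.1 gap 0.0702 F [ 0.  -0.4  0.2] tilt [ 0.022  0.011 -1.   ]
1 [[-0.05, -0.06, -0.07, 0.02]]
```

Emit:
play_rows([
  [[62,-0.05,-0.05,-0.05,0],[56,0,0,0,0],[51,0,0,0,0],[46,0,0,0,0],[40,0,0,0,0],[38,0,0,0,0],[38,0,0,0,0]],
], grip_force=25)

```text
time_s: 29.8
position: [0.4768, 0.0479, -0.0067]
ee_rot: [0.719, 0.695, 0.012, 0.004]
wrist_force: [0.4, 0.7, -0.1]
finger_gap: 0.0453
```

Emit:
play_rows([
  [[38,0,0,-0.3,0],[38,0,0,-0.8,0],[38,0,0,-0.8,0],[38,0,0,-0.7,0],[38,0,0,0,0]],
])

```text
time_s: 30.42
position: [0.4749, 0.0474, 0.0613]
ee_rot: [0.719, 0.695, 0.012, 0.004]
wrist_force: [-0.1, 0.4, -1.6]
finger_gap: 0.0455
```

```bash
python3 plan.py 0.66 -0.0412 0.06 91
```

```text
t 30.43 p [0.4749 0.0474 0.0613] th 88.13 gap 0.0455 F [-0.1  0.4 -1.6] tilt [ 0.023  0.011 -1.   ]
9 [[-0.37, 0.84, 0.01, -0.06], [-0.37, 0.83, 0.01, -0.06], [-0.38, 0.83, 0.01, -0.06], [-0.38, 0.83, 0.01, -0.06], [-0.39, 0.83, 0.01, -0.06], [-0.39, 0.82, 0.01, -0.06], [-0.39, 0.82, 0.01, -0.06], [-0.4, 0.82, 0.01, -0.06], [-0.4, 0.82, 0.01, -0.06]]
```

Emit:
play_rows([
  [[38,-0.2,0.4,0,0],[38,-0.4,0.8,0,0],[38,-0.4,0.85,0,-0.1],[38,-0.4,0.85,0,-0.1],[38,-0.4,0.85,0,-0.1],[38,-0.4,0.85,0,-0.1],[38,-0.4,0.8,0,-0.1],[38,-0.4,0.8,0,0],[38,-0.3,0.6,0,0],[38,-0.1,0.3,0,0],[38,0,0,0,0],[38,0,0,0,0]],
])

```text
time_s: 31.92
position: [0.6561, -0.0479, 0.0516]
ee_rot: [0.703, 0.711, 0.006, -0.0]
wrist_force: [-0.6, 0.4, -0.7]
finger_gap: 0.0454
```

```bash
python3 plan.py 0.66 -0.0412 0.03 91
```

```text
t 31.93 p [ 0.6561 -0.0479  0.0516] th 90.62 gap 0.0454 F [-0.6  0.4 -0.7] tilt [ 0.009  0.009 -1.   ]
1 [[0.27, 0.16, 0.87, -0.08]]
```

Emit:
play_rows([
  [[38,0.2,0.15,0.4,0],[38,0.1,0.05,0.4,0],[38,0,0,0,0],[38,0,0,0,0]],
])

```text
time_s: 32.42
position: [0.6604, -0.0384, 0.0301]
ee_rot: [0.703, 0.711, 0.006, -0.001]
wrist_force: [-0.0, -0.2, -0.0]
finger_gap: 0.0452
```

```bash
python3 plan.py 0.66 -0.0412 0.0125 91
```

```text
t 32.42 p [ 0.6604 -0.0384  0.0301] th 90.72 gap 0.0452 F [-0.  -0.2 -0. ] tilt [ 0.008  0.009 -1.   ]
1 [[-0.11, -0.02, 0.7, -0.06]]
```

Emit:
play_rows([
  [[38,-0.1,0,0.3,0],[38,0,0,0.25,0],[38,0,0,0.1,0],[38,0,0,0,0]],
])

```text
time_s: 32.92
position: [0.6606, -0.0415, 0.0129]
ee_rot: [0.703, 0.711, 0.006, -0.0]
wrist_force: [-0.8, 0.2, -0.6]
finger_gap: 0.0454
```

```bash
python3 plan.py 0.66 -0.0412 0.0105 91
```

```text
t 32.92 p [ 0.6606 -0.0415  0.0129] th 90.68 gap 0.0454 F [-0.8  0.2 -0.6] tilt [ 0.008  0.009 -1.   ]
1 [[0.01, -0.02, 0.1, -0.06]]
```

Lower, release, then rise and retreat toward the robot so the cameras see the rack.

Emit:
play_rows([
  [[38,0,-0.05,0.1,0],[38,0,0,0,0],[49,0,0,0,0],[56,0,0,0,0],[66,0,0,0,0],[66,0,0,-0.5,0],[66,0,0,-1,0],[66,0,0,-1,0],[66,0,-0.5,-1,0],[66,-0.4,-0.9,-0.5,0],[66,-0.4,-0.9,0,0],[66,-0.4,-0.9,0,0],[66,-0.4,-0.9,0,0],[66,-0.4,-0.9,0,0],[66,-0.4,-0.9,0,0],[66,0,0,0,0]],
])

```text
time_s: 34.92
position: [0.5107, -0.1051, 0.1218]
ee_rot: [0.702, 0.712, 0.009, 0.004]
wrist_force: [-0.2, 0.0, -0.1]
finger_gap: 0.0662
```

Run:
```python
from h import *
s=read_state();print(s['time_s'],np.round(s['position'],3))
p,d=snapshot('top');W=world('top',d);q,_=snapshot('side')
m=((W[...,2]>.037)&(W[...,2]<.055));m[:140]=0;m[195:]=0;m[:,:190]=0;m[:,366:]=0
for c in cv2.findContours(m.astype(np.uint8),0,1)[0]:
    if cv2.contourArea(c)>40:
        k=np.zeros((480,640),np.uint8);cv2.drawContours(k,[c],-1,1,-1);P=W[k>0]
        r=cv2.minAreaRect((ray('top',c[:,0],.042)[:,:2]*1000).astype(np.float32));A=np.linalg.lstsq(np.c_[P[:,:2],np.ones(len(P))],P[:,2],rcond=None)[0]
        print([np.round(v,1) for v in r],'z med',np.median(P[:,2]).round(4),'slope',A[:2].round(3))
a=cv2.resize(p[130:200,180:400],(800,255),interpolation=cv2.INTER_CUBIC);b=cv2.resize(q[130:300,290:480],(380,340),interpolation=cv2.INTER_CUBIC)
cv2.imwrite('pics/fin.png',np.vstack([a,cv2.copyMakeBorder(b,0,0,0,420,cv2.BORDER_CONSTANT)])[:,:,::-1])
```

```text
34.925 [ 0.511 -0.105  0.122]
[array([650. , 168.6]), array([26.7, 26.3]), np.float64(0.5)] z med 0.0453 slope [0.054 0.083]
[array([653.7,  98.1]), array([27.1, 43.4]), np.float64(2.1)] z med 0.0451 slope [-2.191 -0.555]
[array([657.2,  32.8]), array([34.3, 55.7]), np.float64(1.9)] z med 0.0467 slope [-2.223 -0.266]
[array([658.4, -41.6]), array([44. , 44.7]), np.float64(89.3)] z med 0.0459 slope [-1.908  0.243]
```

View pics/fin.png

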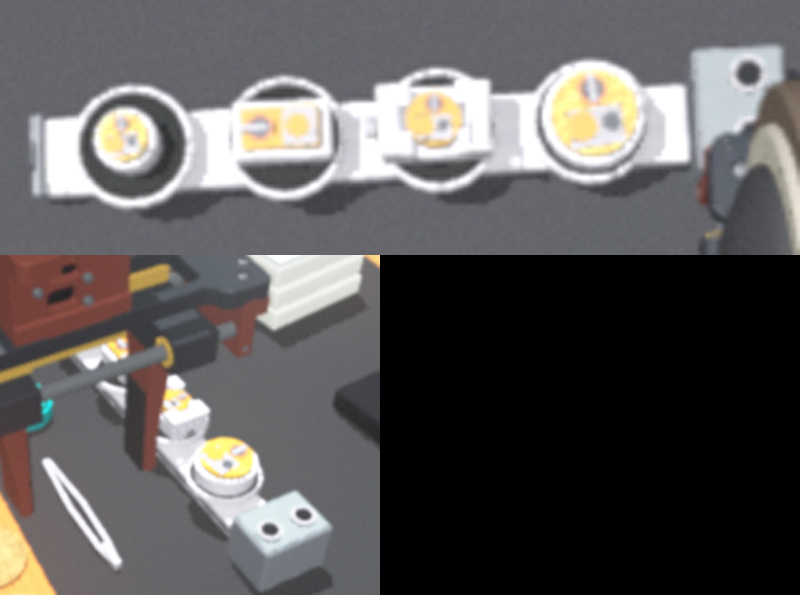

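The picture shows all four on the rack, upright and in order. Top heights are about 45–46 mm, as expected, and all centres are within 2 mm of the seats. The robot is clear, so I'm handing in.

```bash
python3 -c "
from workcell import *
print(sign_off())"
```

```text
the job is handed in; nothing more can be done
None
```

All four movements are on the timing rack in the order you asked: large next to the connector box, then the adjustable holder, the rectangular one, and the small one at the far end. I handed the job in at about 35 s, with the gripper well clear.

**Last checks:**

| Movement | Measured centre (mm) | Seat centre (mm) |
|---|---|---|
| Large | (658.4, −41.6) | (660.0, −41.2) |
| Adjustable holder | about (657, 29.3) | (656.7, 28.8) |
| Rectangular | (653.7, 98.1) | (653.6, 98.8) |
| Small | (650.0, 168.6) | (650.7, 168.6) |

- **Height:** the tops read 45–47 mm, as they should for 18–19 mm parts on 28 mm seats, and the pictures show all four face up and lying flat.
- **Forces:** the wrist force stayed under 2 N in every reading.

**What disagreed or failed:**
- **Fingertips:** they ended about 20 mm higher than the reported tool position. The first attempt on the small movement therefore closed on nothing, without disturbing it; I lowered the grasp height and it gripped.
- **Flatness fit:** my numeric slope check gave unusable values, probably from stray depth readings at the edges, so flatness rests on the heights and pictures.
- **Tool tilt:** the tool built up about 1° of lean along the way, with no visible effect on the placed parts.

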